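# Snap the cover onto the loaded dish carrier and keep it pressed

## Robot

A 6-joint arm with a two-finger parallel gripper is mounted at the origin on a cart in front of the work surface, level with it; the furniture and walls round the work are solid. World frame = base frame: x ahead of the robot, y to its left, z up, the work surface at z = 0. Lengths are in m, angles in degrees, forces in N, time in s.
With the tool pointing down it reaches from about 0.4 to 0.825 m from the base axis. Payload 7 kg.
Tool frame: the origin (TCP) lies on the centre line of the jaws, within the pads' length; the fingertips stand 22 mm ahead of it and the grasp point (between the pads) lies 3 mm ahead of it; z points along the fingers, y is the line along which they close (so a half turn about z gives the same grasp; the last joint's range is limited). The gripper opens to 88 mm and grips with 3 to 60 N. Pads are 19 mm wide; open, the fingers measure 130 mm over their backs; the gripper's body (78 mm by 193 mm) begins 47 mm behind the grasp point.
Start: joints at [-50.3, 20.546, 0.682, 0, -70.136, -16.507], TCP at [0.266, -0.62, 0.249] pointing down, gripper open.
Joint ranges: [-176.03, 176.03], [-82.01, 121.73], [-58.28, 71.71], [-173.87, 95.51], [-174.79, -0.11], [-173.66, 173.66]. Speed limits (degrees/s): [136.94, 136.94, 172.46, 180, 180, 180].

## Interface

Orientations are given as [roll, pitch, yaw] about the fixed x, y, z axes, in that order (R = Rz(yaw) Ry(pitch) Rx(roll)).
In Python, from plant import get_state, cams, r gives the robot as it stands.
- The arm moves only by the tool apply_moves, never from a script. Its argument "targets" is a list of rows, each an object with "dp": the shift along the world's x, y, z in m, a list of three; "yaw": the turn about the world's z in degrees. In form: [{"dp": [x, y, z], "yaw": yaw}, ...]. A call has 1 to 20 rows; each row is the pose to reach, as a shift and turn from the pose commanded when the call began; what a row does not reach only later rows make up. A row lasts 1/12 s, in which the tool goes at most 41.7 mm and 7.16 degrees, less where a joint would pass 70% of its speed; a pose out of reach is approached as far as the arm can. A call with a gripper value outside its range is refused whole. "grip" is the gripper command: -1 is fully open, 1 is shut, values between are in proportion, set as the call begins (left out, the last holds). The fingers move at their own pace and stop on an object; "squeeze" is the grip in N (left out, the last holds). Time passes only in rows, so rows that repeat a pose let the fingers close. It gives the time, the measured TCP pose, the force, the opening and the grip force at its end, in the units of the state.
- get_state(): the state, without advancing time (a new reading comes with each control period).
- cams.capture(name): name is "scene" or "top"; returns a dict with "image" (420x560x3 uint8, red, green, blue), "range_z" (420x560 float32, m along the optical axis (not along the pixel's ray), 0 where there is no reading), "fx", "fy", "cx", "cy" (pixels), "k1" (the pictures are not rectified: a ray, as slopes to the right and down, at radius r is drawn at 1 + k1 r^2 times it, then the intrinsics apply), "R" (3x3) and "t" (3): a world point X has camera coordinates R X + t. Camera axes: x right, y down, z forward; pixel columns grow to the right and rows downward; lengths in m; the calibration is good to about 2 mm. A picture is of the moment at which its call begins.
- r.close_job(): hands the job in; it is judged then, once.
The state is a dict: "time_s": time; "joints": joint angles; "qd": joint speeds; "joint_torque": joint torques, N m; "tcp_pos": TCP position; "eef_rot": TCP orientation; "contact_force": force on the tool from outside, world axes, zero at the start; "moment": the same for the moment, N m; "gripper_width": finger opening in m; "gripper_force": force on a finger pad.
Only numpy, scipy, OpenCV 4.12 (cv2) and the standard library are available. Lean on these libraries where they do the work, as an engineer would, in place of code of your own. Each camera call takes 0.05 s, during which the arm holds its last target. There are 200 camera calls.

## Task

One of the two dish carriers has the petri dish in it, the other a vial. Take the cover by its handle, bring it flat over the carrier with the petri dish and press it straight down until it snaps past both catches and lies fully home on the gasket. Finish while still holding: do not let go of the cover, and keep pressing it firmly onto the gasket to the end; leave the vial and the things standing around undisturbed.

Things in the scene. Friction and masses are not known exactly. Their poses are not given: they have to be found in the camera images.
- carrier_1: left-hand carrier (seen from the robot); aluminium dish carrier fixed to the bench, 116 (x) by 100 (y) mm; same form as the other. Origin: centre of its underside, z up. Pocket 68 x 68 mm, floor 4 mm up. Guide walls round the gasket: 91 (x) by 85 (y) mm inside, upright to 27 mm, flaring outward by 4 mm to 34 mm up. A sprung steel catch, 28 mm wide, 41 mm high, in the middle of each x end
- carrier_2: right-hand carrier; aluminium dish carrier fixed to the bench, 116 (x) by 100 (y) mm; same form as the other. Origin: centre of its underside, z up. Pocket 68 x 68 mm, floor 4 mm up. Guide walls round the gasket: 91 (x) by 85 (y) mm inside, upright to 27 mm, flaring outward by 4 mm to 34 mm up. A sprung steel catch, 28 mm wide, 41 mm high, in the middle of each x end
- gasket_1: rubber rim of carrier_1, a fixed part of it; its frame is the carrier's own (origin on the bench), the rim's top is 22 mm above it
- gasket_2: rubber rim of carrier_2, as gasket_1
- cover: loose grey plastic plate lying flat on the bench, handle up, 0.1 to 0.16 kg: 88 (x) by 82 (y) mm, 6 thick, x edges rounded; bar handle across its middle, 16 thick (x), 50 long (y), top 33 mm above the underside. Origin: centre of underside. Its x goes along the carrier's x, either way. Underside meets the noses at 31 mm; force rises to 10-16 N, drops after 1-4 mm; home at 22 mm
- seat_1 (a point): carrier_1: centre of the cover's seat: level with the top of the carrier's rubber gasket, 22 mm above the bench; axes as the carrier's. Each catch's wedge nose points inward above it: tip 41 mm from the centre along x, 30 mm above the bench, faces at 45 degrees, held in by about 3 N, giving way outward at 1 N/mm up to 6 mm
- seat_2 (a point): carrier_2: centre of the cover's seat: level with the top of the carrier's rubber gasket, 22 mm above the bench; axes as the carrier's. Each catch's wedge nose points inward above it: tip 41 mm from the centre along x, 30 mm above the bench, faces at 45 degrees, held in by about 3 N, giving way outward at 1 N/mm up to 6 mm
- dish: round clear petri dish with lid, 64 mm across, 14 mm high, lying in the pocket of one of the two carriers. Origin: centre of its underside
- vial: small glass vial, 24 mm across, 48 mm high, standing upright in the other carrier's pocket, so that the cover does not fit there. Origin: centre of its underside
- bench_timer: bystander: digital bench timer, 48 x 64 x 46 mm, behind the carriers. Origin: centre of its underside
- dropper: bystander: dropper bottle, 31 mm across, 100 mm high, behind the carriers. Origin: centre of its underside
- teal_clip: bystander: flat closed slide mailer, 34 x 98 x 12 mm, behind the carriers. Origin: centre of its underside
Things that resemble listed ones, but are neither listed nor needed, are in the scene too. Leave any pink look-alike of the carrier_1 alone.

How it is judged (in metres and radians):
On the way, in this order (a step that is already met when the one before it is completed fails the run):
1. the cover is lifted off the bench by the gripper (height (world z) of cover above 0.045 m and contact force between the fingers and cover above 2 N), for 0.1 s.
2. the cover is snapped home on the carrier that holds the petri dish (((horizontal distance between dish and carrier_1 below 0.02 m and z of cover in the frame of carrier_1 between 0.018 and 0.0242 m and horizontal distance between cover and carrier_1 below 0.005 m and angle between the x axis of cover and the x axis of carrier_1, either way round below 0.1 rad and angle between cover's own z axis and vertical below 0.04 rad) or (horizontal distance between dish and carrier_2 below 0.02 m and z of cover in the frame of carrier_2 between 0.018 and 0.0242 m and horizontal distance between cover and carrier_2 below 0.005 m and angle between the x axis of cover and the x axis of carrier_2, either way round below 0.1 rad and angle between cover's own z axis and vertical below 0.04 rad))), for 0.2 s.
At the end, for the whole second after the job is handed in: Cover level and home on the gasket of the carrier with the petri dish (height 2 mm, centre 5 mm, yaw 0.1 rad, tilt 0.04 rad), still touched by the fingers (over 3 N) and pressed on the gasket with over 4 N through the last second; the vial still stands ((((horizontal distance between dish and carrier_1 below 0.02 m and z of cover in the frame of carrier_1 between 0.018 and 0.0242 m and horizontal distance between cover and carrier_1 below 0.005 m and angle between the x axis of cover and the x axis of carrier_1, either way round below 0.1 rad and angle between cover's own z axis and vertical below 0.04 rad) and contact force between cover and gasket_1 above 4 N and contact force between the fingers and cover above 3 N) or ((horizontal distance between dish and carrier_2 below 0.02 m and z of cover in the frame of carrier_2 between 0.018 and 0.0242 m and horizontal distance between cover and carrier_2 below 0.005 m and angle between the x axis of cover and the x axis of carrier_2, either way round below 0.1 rad and angle between cover's own z axis and vertical below 0.04 rad) and contact force between cover and gasket_2 above 4 N and contact force between the fingers and cover above 3 N)) and angle between vial's own z axis and vertical below 0.2 rad); the arm keeps its last pose, push and grip.
It fails at once if the vial is knocked over or pushed about (angle between vial's own z axis and vertical above 0.3 rad or distance of vial from where it was at the start of the episode above 0.03 m).
It fails at once if a thing standing around is moved more than 3 cm (distance of any of bench_timer, dropper, teal_clip from where it was at the start of the episode above 0.03 m).
It also fails if it takes over 45 s, if anything falls off the work surface, if the arm or the gripper's body presses on something with over 40 N, if the wrist force passes 120 N, or if a joint passes its speed limit or range.

## Working session

There is one attempt and no reset: what is moved stays moved. The work goes in short steps, Python scripts to look and compute and a tool call to move; the robot and the scene stay as the last step left them, time stands still between calls to the robot, and variables do not carry over. Pictures are saved under pics/ and viewed, at most 10 in all, crops included, and the job is handed in when it is done.

Besides the shell and the picture viewer there is one more tool, called as name(argument=value, ...) on one line, values as JSON. apply_moves: Moves the arm, as the interface text tells. Its arguments: {"type":"object","properties":{"targets":{"type":"array","items":{"type":"object","properties":{"dp":{"type":"array","items":{"type":"number"}},"yaw":{"type":"number"}}}},"grip":{"type":"number"},"squeeze":{"type":"number"}},"required":["targets"]}

```bash
mkdir -p pics; cat > h.py <<'E'
import numpy as np,cv2
from plant import get_state,cams,r
def cap(n):
    c=cams.capture(n); c['R']=np.array(c['R']);c['t']=np.array(c['t']); return c
def slopes(c,u,v):
    xd=(np.asarray(u,float)-c['cx'])/c['fx']; yd=(np.asarray(v,float)-c['cy'])/c['fy']
    x,y=xd.copy(),yd.copy()
    for _ in range(10):
        s=1+c['k1']*(x*x+y*y); x,y=xd/s,yd/s
    return x,y
def plane(c,u,v,z):
    x,y=slopes(c,u,v); d=np.stack([x,y,np.ones_like(x)],-1)@c['R']; o=-c['R'].T@c['t']
    return o+d*((z-o[2])/d[...,2])[...,None]
def cloud(c):
    v,u=np.mgrid[:420,:560]; x,y=slopes(c,u,v); z=c['range_z']
    P=(np.stack([x*z,y*z,z],-1)-c['t'])@c['R']; P[z==0]=np.nan; return P
def save(c,n): cv2.imwrite('pics/'+n,c['image'][...,::-1])
E
python3 - <<'E'
from h import *
for n in ('top','scene'):
    c=cap(n); save(c,n+'0.png'); print(n,c['fx'],c['k1'],-c['R'].T@c['t'],c['R'][2])
    np.savez(n+'0.npz',P=cloud(c),I=c['image'])
print(get_state())
E
```

```text
top 380.62264402124174 -0.040316699562839335 [ 0.43582688 -0.09146213  0.93036562] [ 0.19197758 -0.0072117  -0.98137281]
scene 455.93525170861244 -0.06575932807793146 [-0.05556805 -0.5733279   0.50534748] [ 0.70243075  0.5102857  -0.49618499]
{'time_s': 0.1, 'joints': array([-5.02995474e+01,  2.05868223e+01,  6.39836125e-01, -1.68476977e-02,
       -7.01351860e+01, -1.65066868e+01]), 'qd': array([-0.01701787, -0.04518186,  0.17011125, -0.05728986,  0.00086687,
        0.02381329]), 'joint_torque': array([-1.50765412e-03, -5.84163094e+01,  2.93750703e+01,  7.01554611e+00,
        1.01432719e-02, -8.13707015e-05]), 'tcp_pos': array([ 0.26566266, -0.62009567,  0.24773106]), 'eef_rot': array([ 1.79916714e+02, -8.16328451e-03, -1.56811965e+02]), 'contact_force': array([-0.26684859,  0.09719222, -0.05976503]), 'moment': array([-0.00134886,  0.0351744 ,  0.03343693]), 'gripper_force': 0.0, 'gripper_width': 0.08753125314540339}
```

View pics/top0.png

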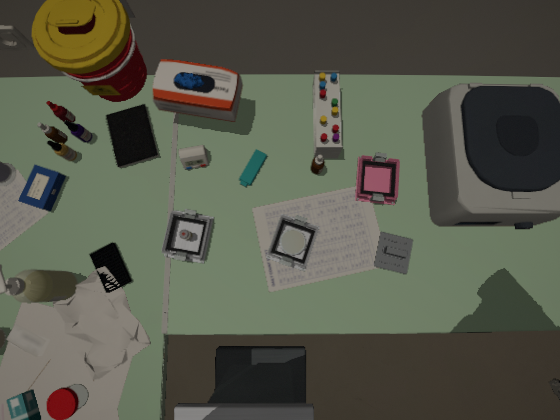

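View pics/scene0.png

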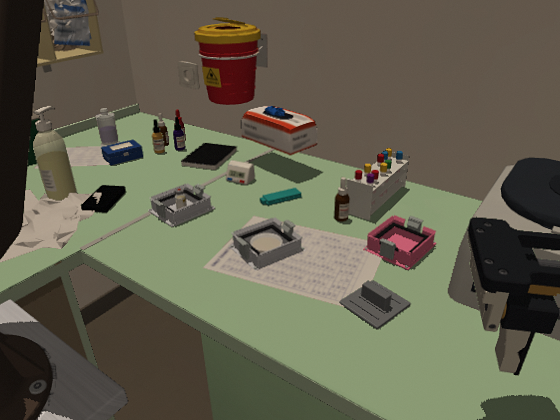

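The petri dish is in the right-hand carrier (carrier_2, top image 292,242). The vial is in carrier_1 (187,237), and the cover lies at (394,253). The pink look-alike is at (378,180).

```bash
python3 - <<'E'
from h import *
I=np.load('top0.npz')['I'];J=np.load('scene0.npz')['I']
a=cv2.resize(I[205:285,255:425],None,fx=4.6,fy=4.6,interpolation=cv2.INTER_CUBIC)
cv2.imwrite('pics/c1.png',a[...,::-1])
P=np.load('top0.npz')['P']
for nm,(u0,u1,v0,v1) in dict(cover=(368,418,228,280),car=(262,325,212,275)).items():
    Q=P[v0:v1,u0:u1].reshape(-1,3); z=Q[:,2]; print(nm,np.nanpercentile(z,[1,10,30,50,70,90,99]).round(4))
    for lo,hi in ((.003,.012),(.022,.045),(.029,.038)):
        q=Q[(z>lo)&(z<hi)]
        if len(q)>10:
            rr=cv2.minAreaRect((q[:,:2]*1000).astype(np.float32)); print(lo,hi,len(q),q.mean(0).round(4),rr)
E
```

```text
cover [-0.0033 -0.0011  0.0009  0.0034  0.0058  0.0087  0.0342]
0.003 0.012 1182 [ 0.5001 -0.3525  0.006 ] ((498.5198669433594, -357.0416564941406), (120.38658142089844, 118.86109924316406), 87.9808120727539)
0.022 0.045 161 [ 0.4989 -0.3574  0.0322] ((499.2109069824219, -358.46234130859375), (51.240413665771484, 16.291641235351562), 76.43781280517578)
0.029 0.038 146 [ 0.4991 -0.3583  0.0329] ((499.1097717285156, -358.6180114746094), (51.09000778198242, 15.951325416564941), 75.52156829833984)
car [-0.0005  0.0014  0.0031  0.0049  0.0189  0.031   0.0416]
0.003 0.012 1281 [ 0.5189 -0.1157  0.0046] ((524.6990966796875, -115.58283996582031), (153.1770477294922, 151.3396453857422), 89.86560821533203)
0.022 0.045 800 [ 0.5275 -0.1134  0.0304] ((526.86962890625, -113.14937591552734), (97.14193725585938, 121.007568359375), 70.68624877929688)
0.029 0.038 358 [ 0.5293 -0.1139  0.033 ] ((529.5050659179688, -114.0730209350586), (97.14193725585938, 115.42227935791016), 70.68624877929688)
```

View pics/c1.png

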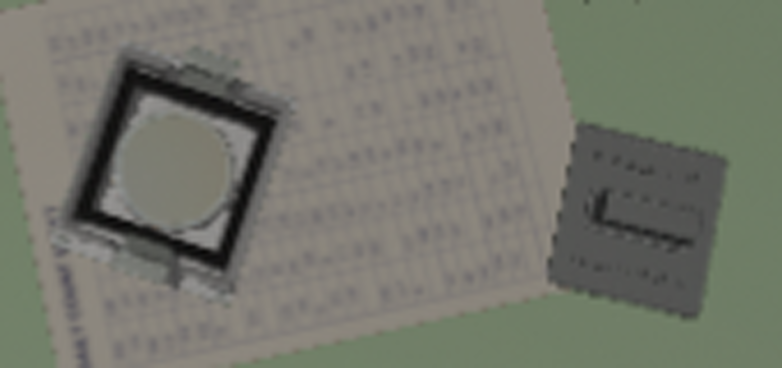

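The catches are at the upper-right and lower-left ends of the dish carrier, so its x axis points at about -19°. The cover's handle gives a cover x axis of about -14°. I'll refine both with contours.

```bash
python3 - <<'E'
from h import *
c=cap('top'); I=c['image'].astype(int); hsv=cv2.cvtColor(c['image'],cv2.COLOR_RGB2HSV)
def rect(mask,off,z,lab):
    n,l,s,_=cv2.connectedComponentsWithStats(mask.astype(np.uint8)); k=1+np.argmax(s[1:,4])
    m=(l==k).astype(np.uint8)
    cs,_=cv2.findContours(m,cv2.RETR_CCOMP,cv2.CHAIN_APPROX_NONE)
    for q in sorted(cs,key=len)[::-1][:2]:
        q=q[:,0]+off; W=plane(c,q[:,0],q[:,1],z)[:,:2]*1000
        print(lab,s[k,4],cv2.minAreaRect(W.astype(np.float32)))
u0,v0=360,220; H=hsv[v0:290,u0:425]; rect((H[...,1]<45)&(H[...,2]<110),(u0,v0),.006,'cover')
u0,v0=262,208; H=hsv[v0:278,u0:325]; rect((H[...,2]<60),(u0,v0),.022,'gasket')
P=cloud(c)
# carrier rim & catch pts
Q=P[208:278,262:325].reshape(-1,3); q=Q[(Q[:,2]>.037)&(Q[:,2]<.046)]; print(q.round(4))
# dropper, pink
for lab,b in dict(drop=(308,326,148,178),pink=(355,402,150,206)).items():
    Q=P[b[2]:b[3],b[0]:b[1]].reshape(-1,3); q=Q[Q[:,2]>.02]; print(lab,q.min(0),q.max(0),np.median(q,0))
# scene cross-check: handle, rim
s=cap('scene'); P=cloud(s)
Q=P[275:330,335:415].reshape(-1,3); q=Q[(Q[:,2]>.028)&(Q[:,2]<.04)]; print('handle scene',len(q),cv2.minAreaRect((q[:,:2]*1000).astype(np.float32)))
Q=P[215:270,225:305].reshape(-1,3); q=Q[(Q[:,2]>.029)&(Q[:,2]<.046)]; print('rim scene',len(q),cv2.minAreaRect((q[:,:2]*1000).astype(np.float32)))
E
```

```text
cover 1247 ((499.4330749511719, -358.5685729980469), (83.21834564208984, 88.91908264160156), 76.04821014404297)
gasket 427 ((528.0928955078125, -114.05941772460938), (84.0104751586914, 87.31246185302734), 70.45600891113281)
gasket 427 ((526.0042724609375, -114.43191528320312), (72.51341247558594, 71.97124481201172), 70.78695678710938)
[[ 0.5867 -0.1219  0.0396]
 [ 0.5864 -0.1242  0.0413]
 [ 0.5847 -0.0839  0.0376]
 [ 0.5841 -0.1195  0.0409]
 [ 0.5838 -0.1218  0.0423]
 [ 0.5841 -0.1242  0.0404]
 [ 0.5839 -0.1265  0.0418]
 [ 0.5838 -0.1289  0.0423]
 [ 0.584  -0.1313  0.0413]
 [ 0.581  -0.1193  0.0448]
 [ 0.5814 -0.1217  0.0424]
 [ 0.5813 -0.1241  0.0433]
 [ 0.582  -0.1266  0.0386]
 [ 0.5814 -0.1289  0.0421]
 [ 0.5815 -0.1312  0.0417]
 [ 0.5812 -0.1335  0.0433]
 [ 0.5814 -0.1359  0.0423]
 [ 0.5817 -0.1384  0.0405]
 [ 0.5794 -0.1194  0.0398]
 [ 0.579  -0.1217  0.0425]
 [ 0.5792 -0.1241  0.0412]
 [ 0.5795 -0.1266  0.0394]
 [ 0.579  -0.1288  0.0425]
 [ 0.5791 -0.1312  0.042 ]
 [ 0.5793 -0.1337  0.0401]
 [ 0.5791 -0.136   0.0414]
 [ 0.5793 -0.1384  0.0405]
 [ 0.5792 -0.1407  0.0408]
 [ 0.57
[... 2680 characters left out ...]
954  0.0415]
 [ 0.4692 -0.0977  0.0435]
 [ 0.4691 -0.1     0.0442]
 [ 0.4693 -0.1023  0.0395]
 [ 0.4692 -0.1046  0.0415]
 [ 0.4691 -0.1069  0.0433]
 [ 0.4669 -0.1023  0.0427]
 [ 0.4668 -0.1046  0.0439]
 [ 0.467  -0.1069  0.0403]]
drop [ 0.69710452 -0.19627204  0.0200905 ] [ 0.75080919 -0.1590065   0.10107571] [ 0.71033952 -0.17441709  0.05718436]
pink [ 0.62083664 -0.37828258  0.02001222] [ 0.74309103 -0.27250425  0.04535994] [ 0.68722869 -0.32875338  0.02841534]
handle scene 236 ((499.16046142578125, -358.7095947265625), (51.13481140136719, 17.795896530151367), 76.95962524414062)
rim scene 399 ((525.9686889648438, -114.6808853149414), (98.98268127441406, 121.33447265625), 71.56832885742188)
```

apply_moves(targets=[{"dp":[0.025,0.04,0],"yaw":6},{"dp":[0.04,0.07,0],"yaw":12},{"dp":[0.06,0.1,0],"yaw":18},{"dp":[0.08,0.13,0],"yaw":24},{"dp":[0.1,0.16,0],"yaw":30},{"dp":[0.13,0.19,0],"yaw":36},{"dp":[0.155,0.22,0],"yaw":42},{"dp":[0.18,0.245,0],"yaw":48},{"dp":[0.205,0.26,0],"yaw":52.8},{"dp":[0.22,0.261,0],"yaw":52.8},{"dp":[0.233,0.261,-0.02],"yaw":52.8},{"dp":[0.233,0.261,-0.05],"yaw":52.8},{"dp":[0.233,0.261,-0.08],"yaw":52.8},{"dp":[0.233,0.261,-0.11],"yaw":52.8},{"dp":[0.233,0.261,-0.13],"yaw":52.8},{"dp":[0.233,0.261,-0.13],"yaw":52.8},{"dp":[0.233,0.261,-0.13],"yaw":52.8},{"dp":[0.233,0.261,-0.13],"yaw":52.8}], grip=0, squeeze=40)

```text
time_s: 1.7
tcp_pos: [0.4996, -0.3602, 0.1199]
eef_rot: [-179.9, -0.0, -104.0]
contact_force: [0.3, 0.6, -0.4]
gripper_width: 0.0439
gripper_force: 0.0
```

apply_moves(targets=[{"dp":[0,0.0015,-0.02],"yaw":0},{"dp":[0,0.0015,-0.045],"yaw":0},{"dp":[0,0.0015,-0.065],"yaw":0},{"dp":[0,0.0015,-0.08],"yaw":0},{"dp":[0,0.0015,-0.088],"yaw":0},{"dp":[0,0.0015,-0.088],"yaw":0},{"dp":[0,0.0015,-0.088],"yaw":0}])

```text
time_s: 2.28
tcp_pos: [0.4997, -0.3584, 0.0319]
eef_rot: [-179.9, -0.0, -104.0]
contact_force: [0.1, -1.1, 0.9]
gripper_width: 0.0434
gripper_force: 0.0
```

apply_moves(targets=[{"dp":[0,0,0],"yaw":0},{"dp":[0,0,0],"yaw":0},{"dp":[0,0,0],"yaw":0},{"dp":[0,0,0],"yaw":0},{"dp":[0,0,0],"yaw":0},{"dp":[0,0,0],"yaw":0},{"dp":[0,0,0],"yaw":0},{"dp":[0,0,0],"yaw":0}], grip=1, squeeze=55)

```text
time_s: 2.95
tcp_pos: [0.4991, -0.358, 0.0311]
eef_rot: [-180.0, -0.0, -104.0]
contact_force: [-1.3, 1.8, 6.0]
gripper_width: 0.0154
gripper_force: 55.0
```

apply_moves(targets=[{"dp":[0,0,0.02],"yaw":0},{"dp":[0,0,0.05],"yaw":0},{"dp":[0,0,0.075],"yaw":0},{"dp":[0,0,0.085],"yaw":0},{"dp":[0,0,0.085],"yaw":0},{"dp":[0.002,0.02,0.085],"yaw":-0.5},{"dp":[0.006,0.05,0.085],"yaw":-1},{"dp":[0.01,0.085,0.085],"yaw":-2},{"dp":[0.014,0.12,0.085],"yaw":-3},{"dp":[0.018,0.155,0.085],"yaw":-4},{"dp":[0.022,0.19,0.085],"yaw":-5.2},{"dp":[0.025,0.22,0.085],"yaw":-5.2},{"dp":[0.026,0.235,0.085],"yaw":-5.2},{"dp":[0.027,0.244,0.085],"yaw":-5.2},{"dp":[0.027,0.244,0.085],"yaw":-5.2},{"dp":[0.027,0.244,0.085],"yaw":-5.2},{"dp":[0.027,0.244,0.085],"yaw":-5.2},{"dp":[0.027,0.244,0.085],"yaw":-5.2}])

```text
time_s: 4.45
tcp_pos: [0.5255, -0.1149, 0.1151]
eef_rot: [180.0, -0.0, -109.3]
contact_force: [0.1, 1.6, -1.5]
gripper_width: 0.0157
gripper_force: 55.0
```

```bash
python3 - <<'E'
from h import *
c=cap('top'); save(c,'top1.png'); s=cap('scene'); save(s,'scene1.png'); np.savez('s1.npz',P=cloud(s),I=s['image'])
a=cv2.resize(s['image'][150:290,180:380],None,fx=4,fy=4,interpolation=cv2.INTER_CUBIC); cv2.imwrite('pics/c2.png',a[...,::-1])
print(get_state())
E
```

```text
{'time_s': 4.55, 'joints': array([ 8.56018503e+00,  1.50797096e+01, -2.66021005e+01, -1.35904307e-03,
       -4.83373639e+01, -2.78498449e+01]), 'qd': array([ 0.20054811, -0.18140663,  0.13328536,  0.03782736, -0.0647784 ,
       -0.12627818]), 'joint_torque': array([ 1.17828785e-01, -4.51446068e+01,  2.36097890e+01,  5.70369154e+00,
       -3.79730031e-03,  7.46353995e-03]), 'tcp_pos': array([ 0.52557986, -0.11484139,  0.11534853]), 'eef_rot': array([ 1.79982573e+02, -8.05984038e-03, -1.09290562e+02]), 'contact_force': array([ 0.81404509,  0.67138008, -0.5624058 ]), 'moment': array([0.01949168, 0.08369776, 0.00831198]), 'gripper_force': 54.9994432926178, 'gripper_width': 0.015486014469935047}
```

View pics/c2.png

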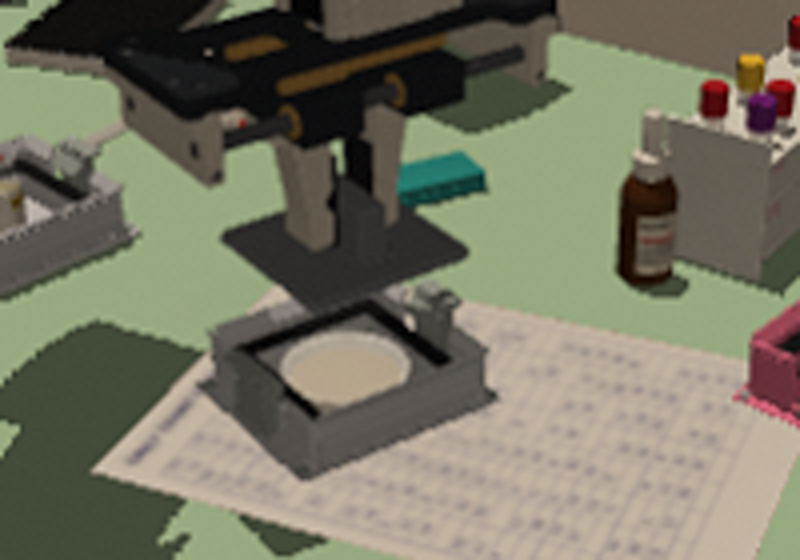

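View pics/top1.png

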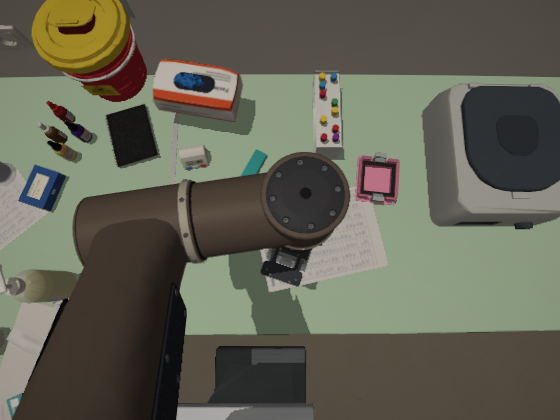

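The cover is held flat and roughly above the carrier: plate at crop (345,250), carrier below at (350,370). Next I'll measure the plate in the scene view.

```bash
python3 - <<'E'
from h import *
d=np.load('s1.npz');P=d['P'];s=cap('scene');I=s['image']
h=cv2.cvtColor(I,cv2.COLOR_RGB2HSV)
u0,u1,v0,v1=230,300,195,232
m=np.zeros(P.shape[:2],bool); m[v0:v1,u0:u1]=1
z=P[...,2]; sel=m&(z>.08)&(z<.1)
q=P[sel]; print(len(q),np.percentile(q[:,2],[5,50,95]))
A=np.c_[q[:,:2],np.ones(len(q))]; print('tilt',np.linalg.lstsq(A,q[:,2],rcond=None)[0])
# outline of dark plate (colour) -> corners on top plane z
mm=(m&(z>.076)&(z<.125)&(h[...,2]<75)).astype(np.uint8)
vv,uu=np.nonzero(sel); zt=np.median(q[:,2])
W=plane(s,uu,vv,zt)[:,:2]*1000; print('plate',zt,cv2.minAreaRect(W.astype(np.float32)))
r_=cv2.minAreaRect(W.astype(np.float32)); 
th=np.deg2rad(-19.3); ex=np.array([np.cos(th),np.sin(th)]); ey=np.array([-ex[1],ex[0]])
C=np.array([525.5,-114.9]); print('x',np.percentile((W-C)@ex,[0,.5,99.5,100]),'y',np.percentile((W-C)@ey,[0,.5,99.5,100]))
E
```

```text
849 [0.08492132 0.08846571 0.09714338]
tilt [0.01579523 0.01680605 0.08306796]
plate 0.08846570595869113 ((520.8031005859375, -118.21272277832031), (88.20013427734375, 88.6933822631836), 70.46184539794922)
x [-47.7686431  -47.06695808  40.69802783  40.85733602] y [-48.92964248 -48.61014622  38.25028067  39.45384773]
```

```bash
cat > edge.py <<'E'
from h import *
def lower(s,P,u0,u1,v0,v1,zl,zh,zb):
    z=P[...,2]; pts=[]
    for u in range(u0,u1):
        k=np.nonzero((z[v0:v1,u]>zl)&(z[v0:v1,u]<zh))[0]
        if len(k): pts.append((u,v0+k[-1]+.5))
    pts=np.array(pts); W=plane(s,pts[:,0],pts[:,1],zb)[:,:2]*1000
    i=pts[:,1].argmax(); print('front px',pts[i],'ends',pts[0],pts[-1])
    L=[]
    for seg in (W[4:i-3],W[i+4:-4]):
        vx,vy,x,y=cv2.fitLine(seg.astype(np.float32),cv2.DIST_HUBER,0,.01,.01).ravel(); L.append((np.array([x,y]),np.array([vx,vy]))); print('ang',np.degrees(np.arctan2(vy,vx))%180,len(seg))
    (p,a),(q,b)=L; t=np.linalg.solve(np.c_[a,-b],q-p); return p+t[0]*a,W[0],W[-1]
E
python3 - <<'E'
from edge import *
s=cap('scene')
def ctr(c,th,hx,hy):  # front corner = (-x,-y) corner
    th=np.deg2rad(th); ex=np.array([np.cos(th),np.sin(th)]); ey=np.array([-ex[1],ex[0]]); return c+hx*ex+hy*ey
P=np.load('s1.npz')['P']
for zb in (.0825,.0838):
    c,l,r_=lower(s,P,225,305,195,236,.076,.0965,zb); print(zb,c,l,r_,'ctr',ctr(c,-19.3,44,41))
P0=np.load('scene0.npz')['P']
c,l,r_=lower(s,P0,338,414,275,332,.003,.012,.0); print('start',c,'ctr',ctr(c,-14,44,41))
E
```

```text
front px [257.  228.5] ends [236.  210.5] [296.  214.5]
ang 68.04235 14
ang 160.50291 32
0.0825 [ 470.59555 -138.612  ] [499.48895816 -65.33011102] [ 551.40113881 -166.66575956] ctr [ 525.67388251 -114.45879378]
front px [257.  228.5] ends [236.  210.5] [296.  214.5]
ang 68.04228 14
ang 160.50453 32
0.0838 [ 468.97745 -139.94958] [497.78249391 -66.89189667] [ 549.53507603 -167.91599945] ctr [ 524.05577948 -115.79637923]
front px [376.  327.5] ends [338.  277.5] [409.  304.5]
ang 76.24894 31
ang 165.43533 26
start [ 450.66788 -386.96234] ctr [ 503.27968687 -357.82477994]
```

apply_moves(targets=[{"dp":[0.0007,0.0005,-0.015],"yaw":0},{"dp":[0.0007,0.0005,-0.03],"yaw":0},{"dp":[0.0007,0.0005,-0.04],"yaw":0},{"dp":[0.0007,0.0005,-0.045],"yaw":0},{"dp":[0.0007,0.0005,-0.048],"yaw":0},{"dp":[0.0007,0.0005,-0.05],"yaw":0},{"dp":[0.0007,0.0005,-0.05],"yaw":0},{"dp":[0.0007,0.0005,-0.05],"yaw":0}])

```text
time_s: 5.32
tcp_pos: [0.5268, -0.1134, 0.066]
eef_rot: [-180.0, 0.0, -109.2]
contact_force: [0.2, -0.2, -1.1]
gripper_width: 0.0155
gripper_force: 55.0
```

```bash
python3 - <<'E'
from h import *
s=cap('scene')
a=cv2.resize(s['image'][180:290,210:330],None,fx=5,fy=5,interpolation=cv2.INTER_CUBIC); cv2.imwrite('pics/c3.png',a[...,::-1])
x=get_state(); print(x['tcp_pos'],x['contact_force'],x['moment'],x['eef_rot'])
E
```

```text
[ 0.5268972  -0.11339968  0.06610075] [-0.52477932  0.11705021 -0.50202343] [ 0.06477196  0.08378163 -0.01357853] [-1.79951815e+02  1.90543059e-02 -1.09200442e+02]
```

View pics/c3.png

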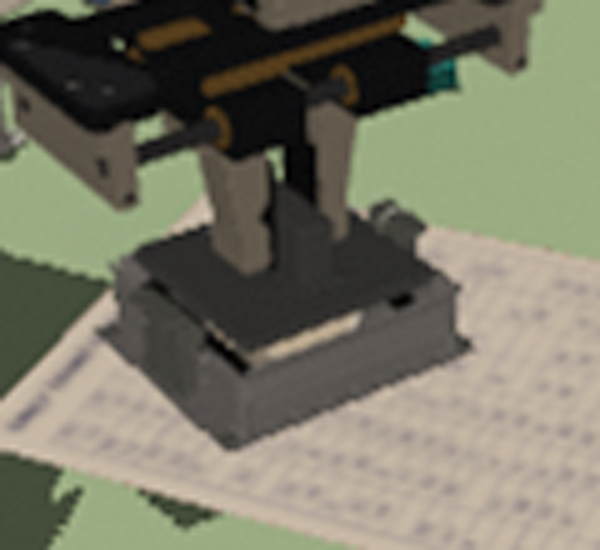

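The cover sits just over the flare, level and roughly centred (crop 280,280). Starting the press.

apply_moves(targets=[{"dp":[-0.0004,-0.0007,-0.001],"yaw":0},{"dp":[-0.0004,-0.0007,-0.002],"yaw":0},{"dp":[-0.0004,-0.0007,-0.003],"yaw":0},{"dp":[-0.0004,-0.0007,-0.004],"yaw":0},{"dp":[-0.0004,-0.0007,-0.004],"yaw":0}])

```text
time_s: 5.78
tcp_pos: [0.5266, -0.1142, 0.0618]
eef_rot: [-180.0, 0.0, -109.2]
contact_force: [-0.1, -1.0, 0.7]
gripper_width: 0.0155
gripper_force: 55.0
```

apply_moves(targets=[{"dp":[0,0,-0.001],"yaw":0},{"dp":[0,0,-0.002],"yaw":0},{"dp":[0,0,-0.002],"yaw":0}])

```text
time_s: 6.03
tcp_pos: [0.5271, -0.1142, 0.0606]
eef_rot: [-179.9, 0.0, -109.2]
contact_force: [-0.7, 0.4, 8.0]
gripper_width: 0.0156
gripper_force: 55.0
```

apply_moves(targets=[{"dp":[0,0,-0.001],"yaw":0},{"dp":[0,0,-0.002],"yaw":0},{"dp":[0,0,-0.003],"yaw":0},{"dp":[0,0,-0.003],"yaw":0}])

```text
time_s: 6.37
tcp_pos: [0.5262, -0.114, 0.0566]
eef_rot: [-180.0, 0.0, -109.2]
contact_force: [1.5, 0.3, -1.9]
gripper_width: 0.0156
gripper_force: 55.0
```

apply_moves(targets=[{"dp":[0,0,-0.001],"yaw":0},{"dp":[0,0,-0.002],"yaw":0},{"dp":[0,0,-0.003],"yaw":0},{"dp":[0,0,-0.003],"yaw":0}])

```text
time_s: 6.7
tcp_pos: [0.5262, -0.1142, 0.0532]
eef_rot: [180.0, -0.0, -109.2]
contact_force: [1.8, -0.3, -3.1]
gripper_width: 0.0154
gripper_force: 55.0
```

apply_moves(targets=[{"dp":[0,0,-0.001],"yaw":0},{"dp":[0,0,-0.002],"yaw":0},{"dp":[0,0,-0.002],"yaw":0}])

```text
time_s: 6.95
tcp_pos: [0.5262, -0.1142, 0.053]
eef_rot: [-180.0, -0.0, -109.2]
contact_force: [-3.7, 1.0, 14.5]
gripper_width: 0.0155
gripper_force: 55.0
```

apply_moves(targets=[{"dp":[0,0,-0.0007],"yaw":0},{"dp":[0,0,-0.0007],"yaw":0},{"dp":[0,0,-0.0007],"yaw":0},{"dp":[0,0,-0.0007],"yaw":0},{"dp":[0,0,-0.0007],"yaw":0},{"dp":[0,0,-0.0007],"yaw":0}])

```text
time_s: 7.45
tcp_pos: [0.5262, -0.1142, 0.053]
eef_rot: [-179.9, -0.0, -109.2]
contact_force: [-7.4, 2.4, 21.3]
gripper_width: 0.0156
gripper_force: 55.0
```

```bash
python3 - <<'E'
from h import *
s=cap('scene')
a=cv2.resize(s['image'][150:290,140:330],None,fx=4,fy=4,interpolation=cv2.INTER_CUBIC); cv2.imwrite('pics/c4.png',a[...,::-1])
P=cloud(s); q=P[220:255,235:300].reshape(-1,3); 
print(np.histogram(q[:,2],bins=np.arange(.018,.06,.003)))
x=get_state(); print(x['tcp_pos'],x['contact_force'],x['eef_rot'],x['time_s'])
E
```

```text
(array([ 62,  75, 561, 246, 164,  75, 107,  67,  42,  36,  39,  95,  41]), array([0.018, 0.021, 0.024, 0.027, 0.03 , 0.033, 0.036, 0.039, 0.042,
       0.045, 0.048, 0.051, 0.054, 0.057]))
[ 0.52622239 -0.11416698  0.05299323] [-6.33726982  3.12588154 22.07923047] [-1.79946314e+02 -2.68970584e-03 -1.09160703e+02] 7.5
```

View pics/c4.png

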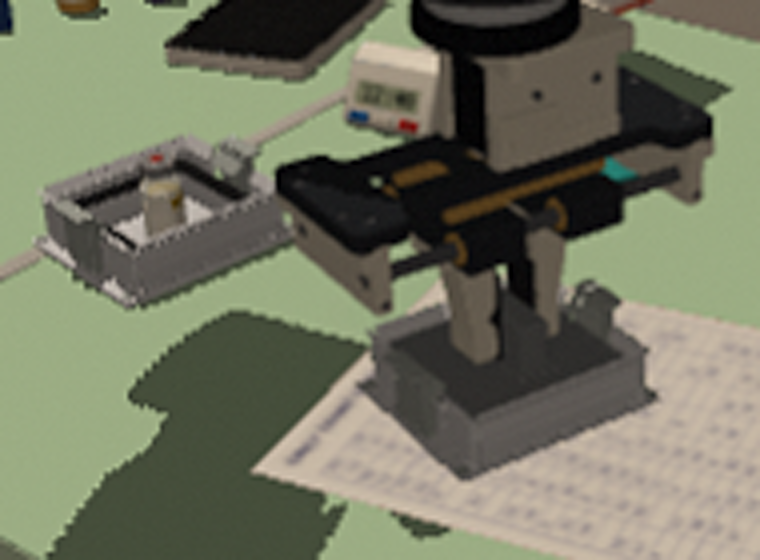

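The cover lies level inside the walls, below the catches (crop 500,370). It is pressed with about 22 N, and the vial still stands at (163,205).

```bash
python3 -c "
from plant import r
print(r.close_job())"
```

```text
the job is handed in; nothing more can be done
None
```

The cover is snapped home on carrier_2, the carrier with the petri dish, and I handed the job in still gripping it and pressing at about 22 N; the vial was still standing in the last picture, and no verdict was returned.

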